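Re-index the swing arm of a bench mitre jig by its pull-ring pin

TASK

Set the bench mitre jig over from the square cut to its first mitre angle: hook a fingertip under the red pull ring of the spring index pin, gently lift the pin clear of its hole, and with the pin up swing the arm one hole to the robot's right (anticlockwise seen from above). Then let the ring down so that the pin drops fully home in that next hole, and take the finger out of the ring. Do not grip the ring, and leave the maple blank on the jig and the things on the bench as they are.

Things in the scene. Friction and masses are not known exactly. Their poses are not given: they have to be found in the camera images.
- mitre_jig: bench mitre jig, fixed: green cast base; plywood table 90 x 242 mm, top 62 mm above the bench, with a split aluminium fence (top at 112 mm); in front a steel quadrant, 153 to 197 mm from the pivot, top at 30 mm, with five 10.5 mm index holes 15 degrees apart on a 175 mm radius. Origin on the bench under the arm's vertical pivot; x points from quadrant to fence, away from the robot, z up
- swing_arm (a joint): grey swing arm on the pivot, 34 mm wide, top 46 mm above the bench, reaching over the quadrant towards the robot. Rad: 0 at the middle hole (square cut, the start), growing anticlockwise from above as the ring end moves to the robot's right; next hole at 0.262 (15 degrees). Needs 1 to 3 N at the ring, stays where left; locked while the pin is in a hole; range -0.6 to 0.6
- pull_ring (a joint): lift of the index pin (8 mm, round nose) and its ring, m, straight up: 0 fully home in a hole, 0.012 when the nose just clears the hole or rests on the quadrant between holes, 0.026 at the upper stop. Spring and weight press it down with 6 N at 0, 10 N at the stop. Let down between holes, the nose rides on the quadrant and drops into the next hole as the arm is swung over it
- ring_centre (a point): centre of the pull ring: red-dipped steel ring, 46 mm inside, 58 mm outside, 6 mm round bar, rigid with the pin, 160 mm from the pivot and 104 mm above the bench when home. It stands across the arm, open along the arm's length, its top leaning 35 degrees towards the pivot: a finger pointing down at 25 to 45 degrees off vertical, its tip towards the pivot, passes through it under its upper bow
- plunger_barrel (a point): top centre of the plunger's upright barrel on the arm, which the pin slides in: 22 mm diameter, 76 mm above the bench, 175 mm from the pivot; the ring's foot sits on it. Beyond the ring, towards the pivot, the bare arm's top (46 mm) lies below, up to the first saw guide (two steel posts under a black cap, 42 mm wide, top at 151 mm) 92 mm from the pivot; a second guide stands 75 mm behind the pivot
- next_hole (a point): mouth of the index hole that the pin must end in, first to the right of the middle hole: on the quadrant's top, 175 mm from the pivot, 46 mm from the middle hole
- maple_blank: pale maple blank, 40 x 170 x 40 mm, lying loose along the fence on the jig's table; origin at the centre of its underside, y along its length. To be left where it lies
- red_blank: red wooden pen blank, 20 x 130 x 20 mm, on the bench to the right; origin at the centre of its underside; leave alone
- dark_blank: dark wooden pen blank, 20 x 128 x 20 mm, on the bench to the right; origin at the centre of its underside; leave alone
- sanding_block: brown sanding block, 52 x 90 x 27 mm, on the bench to the left; origin at the centre of its underside; leave alone
- hex_key: steel hex key, 40 x 115 x 8 mm, lying in front of the jig; origin at the centre of its underside; leave alone
- tape_measure: yellow tape measure, 34 x 70 x 62 mm, behind the strip on the left; origin at the centre of its underside; leave alone
- pencil: red pencil, 14 x 152 x 8 mm, on the bench at the left; origin at the centre of its underside; leave alone

How it is judged:
On the way, in this order (a step that is already met when the one before it is completed fails the run):
1. the index pin is lifted clear of the square-cut hole by a finger in the ring, the arm still there (value of joint pull_ring above 0.0125 m and value of joint swing_arm between -0.06 and 0.06 rad and contact force between the fingers and mitre_jig above 1 N), for 0.1 s.
2. the arm is swung towards the next hole on the right with the pin out of its hole (value of joint pull_ring above 0.009 m and value of joint swing_arm above 0.12 rad), for 0.05 s.
3. the pin has dropped fully home in the next hole (value of joint pull_ring below 0.002 m and value of joint swing_arm between 0.235 and 0.289 rad), for 0.2 s.
At the end, for the whole second after the job is handed in: the pin is fully home (lift under 2 mm) in the first hole to the right of the square-cut hole (arm at 0.262 rad, within 0.027), the arm at rest, the finger out of the ring, the maple blank within 10 mm of where it lay (all of step 3 and velocity of joint swing_arm between -0.05 and 0.05 rad/s and distance of maple_blank from where it was at the start of the episode below 0.01 m); the robot touches nothing.
It fails at once if the maple blank on the jig is shifted by more than 10 mm (distance of maple_blank from where it was at the start of the episode above 0.01 m).
It fails at once if a thing on the bench is moved by more than 20 mm (distance of any of red_blank, dark_blank, sanding_block, hex_key, tape_measure, pencil from where it was at the start of the episode above 0.02 m).
It fails at once if the ring is lifted in a grip instead of on a fingertip: squeezed or wrenched with over 34 N (fingers on the jig, both sides added) while the pin is part way up (contact force between the fingers and mitre_jig above 34 N and value of joint pull_ring between 0.004 and 0.0245 m).
It also fails if it takes over 51 s, if anything falls off the work surface, if the arm or the gripper's body presses on something with over 40 N, if the wrist force passes 120 N, or if a joint passes its speed limit or range.

ROBOT

A 6-joint arm with a two-finger parallel gripper is mounted at the origin on a cart in front of the work surface, level with it; the furniture and walls round the work are solid. World frame = base frame: x ahead of the robot, y to its left, z up, the work surface at z = 0. Lengths are in m, angles in rad, forces in N, time in s.
With the tool pointing down it reaches from about 0.35 to 0.775 m from the base axis. Payload 5.5 kg.
Tool frame: the origin (TCP) lies where the fingers leave the gripper's body, on its centre line; the fingertips stand env.tip_reach ahead of it and the grasp point (between the pads) lies 54 mm ahead of it (env.tip_reach is the distance from the TCP to the fingertips, in m); z points along the fingers, y is the line along which they close (so a half turn about z gives the same grasp; the last joint's range is limited). The gripper opens to 85 mm and grips with 20 to 120 N. Pads are 22 mm wide; open, the fingers measure 114 mm over their backs; the gripper's body (76 mm by 85 mm) begins 54 mm behind the grasp point. The pads swing forward as they close: fully open they stand 13 mm farther back than shut.
Start: joints at [-1.26, 0.313, 0.046, 1.304, 0, 1.431], TCP at [0.251, -0.518, 0.304] pointing down, gripper open.
Joint ranges: [-2.76, 2.76], [-0.86, 1.69], [-1.03, 1.26], [-2.2, 2.34], [-1.47, 1.5], [-3.14, 3.14]. Speed limits (rad/s): [2.57, 2.57, 3.14, 3.14, 3.14, 3.14].

INTERFACE

Orientations are given as a unit quaternion [w, x, y, z].
In Python, from workcell import status, optics, hand_in, env gives the robot as it stands.
- The arm moves only by the shell command python3 -m handwheel 'ROWS' [FORCE]. ROWS is a JSON object whose one key "deltas" holds a list of rows, each a list of 5 numbers: the opening, from -1 (shut) to 1 (fully open), then the shift along the tool's x, y, z in units of 40 mm (1.0 is 40 mm), then the turn about the tool's z in units of 10 degrees (1.0 is 10 degrees). In form: {"deltas": [[jaw, x, y, z, roll], ...]}. A call has 1 to 20 rows; each row shifts and turns the commanded pose from where the row before left it, along the tool's axes as they then stand; what a row does not reach is not made up. A row lasts 1/8 s, in which the tool goes at most 62.5 mm and 10.7 degrees, less where a joint would pass 70% of its speed; a pose out of reach is approached as far as the arm can. A call is refused whole if a number of a shift passes 1 or a number of a turn 1, either way. A call with a gripper value outside its range is refused whole. The fingers move at their own pace and stop on an object; FORCE is the grip in N (left out, the last holds). Time passes only in rows, so rows that do not move let the fingers close. It gives the time, the measured TCP pose, the force, the opening and the grip force at its end, in the units of the state.
- status.get_state(): the state, without advancing time (a new reading comes with each control period).
- optics.read_camera(name): name is "scene" or "side" or "wrist"; returns a dict with "frame" (400x640x3 uint8, red, green, blue), "depth" (400x640 float32, m along the optical axis (not along the pixel's ray), 0 where there is no reading), "vfov" (degrees; the focal length in pixels is half the picture's height over the tangent of half this angle, whatever the lens; pixels are square), "cx", "cy" (the principal point, pixels), "origin" and "attitude" of the camera in the world. Camera axes: x right, y down, z forward; pixel columns grow to the right and rows downward; lengths in m; the calibration is good to about 2 mm. A picture is of the moment at which its call begins.
- hand_in(): hands the job in; it is judged then, once.
The state is a dict: "clock": time; "joint_pos": joint angles; "qvel": joint speeds; "tau": joint torques, N m; "tcp_pos": TCP position; "orientation": TCP orientation; "wrist_force": force on the tool from outside, world axes, zero at the start; "ft_torque": the same for the moment, N m; "finger_gap": finger opening in m; "grip_force": force on a finger pad.
Only numpy, scipy, OpenCV 4.12 (cv2) and the standard library are available. Lean on these libraries where they do the work, as an engineer would, in place of code of your own. Each camera call takes 0.05 s, during which the arm holds its last target. There are 200 camera calls.

## Working session

There is one attempt and no reset: what is moved stays moved. The work goes in short steps, Python scripts to look and compute and a shell command to move; the robot and the scene stay as the last step left them, time stands still between calls to the robot, and variables do not carry over. Pictures are saved under pics/ and viewed, at most 10 in all, crops included, and the job is handed in when it is done.

```bash
mkdir -p pics; ls; cat > h.py <<'E'
import numpy as np, cv2
from workcell import status, optics, hand_in, env
from scipy.spatial.transform import Rotation as R
def cam(n):
    c=optics.read_camera(n); return c
def rot(q): return R.from_quat([q[1],q[2],q[3],q[0]]).as_matrix()
def att(c):
    a=np.array(c['attitude'],float); return a if a.shape==(3,3) else rot(a)
def foc(c): return c['frame'].shape[0]/2/np.tan(np.radians(c['vfov'])/2)
def cloud(c):
    d=c['depth'];f=foc(c);v,u=np.mgrid[:d.shape[0],:d.shape[1]]
    p=np.stack([(u-c['cx'])/f*d,(v-c['cy'])/f*d,d],-1)
    return p@att(c).T+np.array(c['origin'])
def proj(c,p):
    q=(np.array(p)-np.array(c['origin']))@att(c); return foc(c)*q[...,:2]/q[...,2:]+[c['cx'],c['cy']]
def save(c,n): cv2.imwrite('pics/'+n,c['frame'][:,:,::-1])
E
python3 - <<'E'
from h import *
s=status.get_state();print(s,env.tip_reach)
for n in('scene','side'):
    c=cam(n);save(c,n+'0.png');print(n,c['vfov'],c['cx'],c['cy'],c['origin'],c['attitude'])
    P=cloud(c);f=c['frame'].astype(int);m=(f[...,0]>110)&(f[...,1]<70)&(f[...,2]<70)&(c['depth']>0)
    k,l,st,ce=cv2.connectedComponentsWithStats(m.astype(np.uint8))
    for i in range(1,k):
        if st[i,4]>30: print(st[i],P[l==i].min(0).round(3),P[l==i].max(0).round(3),P[l==i].mean(0).round(3))
E
```

```text
pics
{'clock': 0.0, 'joint_pos': array([-1.25961431e+00,  3.13980496e-01,  4.49890090e-02,  1.30358307e+00,
       -2.13907681e-05,  1.43121423e+00]), 'qvel': array([ 0.00041669, -0.00144661,  0.00104933,  0.00070633,  0.00164847,
        0.00257575]), 'tau': array([-1.18689637e-03, -4.80627465e+01,  2.98534888e+01,  1.92346080e-02,
       -2.97600454e-04,  1.37277479e-05]), 'tcp_pos': array([ 0.25038204, -0.51721055,  0.30302417]), 'orientation': array([-8.84926273e-04,  9.74708409e-01,  2.23478694e-01, -8.68483695e-05]), 'wrist_force': array([-0.40999738,  0.05063816,  0.68185223]), 'ft_torque': array([ 0.05884258, -0.04807277,  0.01651648]), 'grip_force': 0.0, 'finger_gap': 0.08548609347571123} 0.0726
scene 43.84669619544275 324.89257259648446 203.00470438962728 [0.06501276 1.06676441 1.11280615] [ 0.09758713 -0.21975997  0.88169577 -0.40594935]
[164 126  24  19  46] [1.087 0.003 0.2  ] [1.157 0.119 0.259] [1.15  0.049 0.208]
[353 143  18  14  66] [ 0.663 -0.472  0.005] [ 0.698 -0.369  0.026] [ 0.679 -0.411  0.018]
[ 96 167  38  30  59] [1.136 0.258 0.201] [1.149 0.409 0.212] [1.1
[... 491 characters left out ...]
5 0.164] [1.022 0.58  0.158]
[167 297  21   9  42] [0.767 0.491 0.059] [0.8   0.541 0.077] [0.778 0.524 0.07 ]
[251 344  25   8  42] [ 0.514  0.476 -0.005] [0.557 0.523 0.011] [0.536 0.498 0.005]
side 44.457694102013456 318.53194293234355 206.21506969185793 [ 0.37586742 -1.08617621  1.01972918] [-0.43183955  0.8959045  -0.09428825  0.04449102]
[262 153  19  17  41] [ 0.481  0.419 -0.002] [0.561 0.513 0.013] [0.525 0.471 0.006]
[541 204  22   9  78] [ 1.159 -0.224  0.193] [ 1.223 -0.214  0.211] [ 1.189 -0.219  0.203]
[300 228  15  20  91] [ 0.533 -0.119 -0.004] [0.595 0.066 0.129] [ 0.556 -0.082  0.099]
[385 330   9  34 166] [ 0.664 -0.469  0.015] [ 0.706 -0.381  0.031] [ 0.687 -0.428  0.024]
```

```bash
python3 - <<'E'
from h import *
for n,b in(('scene',(250,110,200,130)),('side',(210,140,200,150))):
    im=cv2.imread(f'pics/{n}0.png');x,y,w,h=b
    cv2.imwrite(f'pics/{n}0c.png',cv2.resize(im[y:y+h,x:x+w],None,fx=4,fy=4,interpolation=cv2.INTER_CUBIC))
E
```

```text
(no output)
```

View pics/scene0c.png

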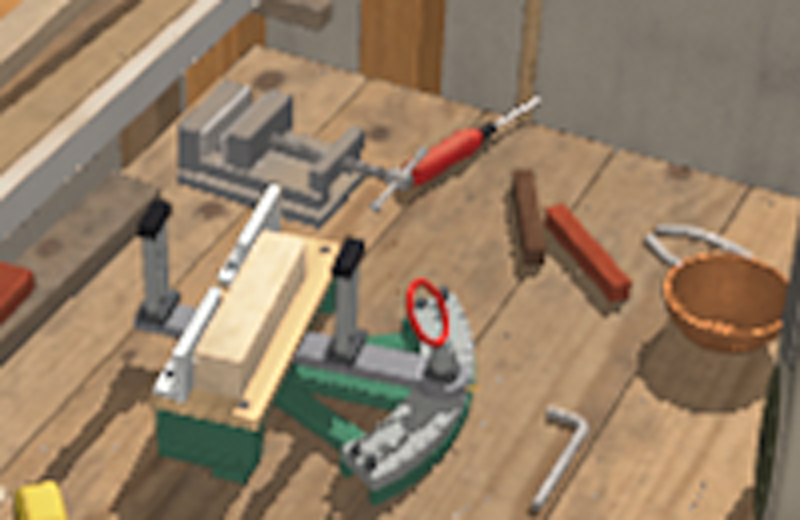

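View pics/side0c.png

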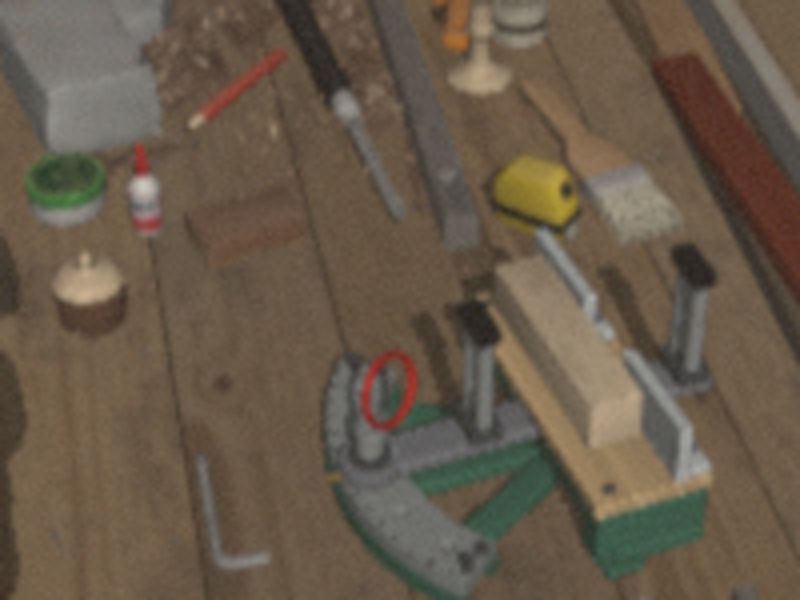

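The scene picture shows the ring at about (357,188), with guide caps at (337,174) and (288,164). The side picture shows the ring at about (307,238) and the jig arm pointing at the robot. Next I triangulate these.

```bash
cat >> h.py <<'E'
def ray(c,uv):
    d=np.array([(uv[0]-c['cx'])/foc(c),(uv[1]-c['cy'])/foc(c),1.]); d=att(c)@d; return np.array(c['origin']),d/np.linalg.norm(d)
def onplane(c,uv,z):
    o,d=ray(c,uv); return o+d*(z-o[2])/d[2]
def tri(rs):
    A=sum(np.eye(3)-np.outer(d,d) for o,d in rs); b=sum((np.eye(3)-np.outer(d,d))@o for o,d in rs)
    p=np.linalg.solve(A,b); return p,[np.linalg.norm(np.cross(p-o,d)) for o,d in rs]
def ringpix(c,win):
    f=c['frame'].astype(int);x,y,w,h=win
    m=((f[...,0]-f[...,1:].max(-1))>50).astype(np.uint8); z=np.zeros_like(m); z[y:y+h,x:x+w]=m[y:y+h,x:x+w]
    k,l,st,ce=cv2.connectedComponentsWithStats(z,connectivity=8); i=1+st[1:,4].argmax()
    pts=np.argwhere(l==i)[:,::-1]
    h=cv2.convexHull(pts.astype(np.int32)); return cv2.fitEllipse(h),st[i]
E
python3 - <<'E'
from h import *
a=cam('scene');b=cam('side')
ea,sa=ringpix(a,(345,172,22,30));eb,sb=ringpix(b,(293,222,28,30));print(ea,sa,eb,sb)
p,e=tri([ray(a,ea[0]),ray(b,eb[0])]);print('ring',p,e)
# dark caps: 
for c,n,w in((a,'scene',[(280,155,18,20),(328,165,18,16)]),(b,'side',[(322,210,16,20),(374,198,18,18)])):
    f=c['frame'].astype(int)
    for x,y,ww,h in w:
        m=f[y:y+h,x:x+ww].max(-1)<50; v,u=np.nonzero(m); uv=(u.mean()+x,v.mean()+y)
        print(n,uv,m.sum(),u.min()+x,u.max()+x,v.min()+y,v.max()+y,onplane(c,uv,.145))
E
```

```text
((356.3375244140625, 187.4130859375), (10.12669849395752, 18.056947708129883), 162.5705108642578) [351 179  12  18  86] ((306.7873840332031, 236.9262237548828), (13.180766105651855, 19.555849075317383), 16.027482986450195) [300 228  14  19  96]
ring [ 0.55273303 -0.09011427  0.10564107] [np.float64(0.0007604393819347993), np.float64(0.0007604393819346997)]
scene (np.float64(287.9347826086956), np.float64(164.34782608695653)) 46 284 291 160 169 [ 0.78377034 -0.04808587  0.145     ]
scene (np.float64(336.6744186046512), np.float64(174.13953488372093)) 43 333 340 170 178 [ 0.61885745 -0.07672632  0.145     ]
side (np.float64(328.75), np.float64(219.9318181818182)) 44 324 333 216 225 [ 0.61714819 -0.07726228  0.145     ]
side (np.float64(382.6666666666667), np.float64(206.22222222222223)) 45 379 387 202 211 [ 0.78194089 -0.05021139  0.145     ]
```

```bash
python3 -m handwheel '{"deltas":[[0.0,0,0,-1,0],[-1,0,0,-1,0],[-1,0,0,0,0]]}' 20; python3 -c "
from h import *
s=status.get_state();print(s['joint_pos'],rot(s['orientation']).round(3))"
```

```text
clock: 0.57
tcp_pos: [0.2508, -0.5186, 0.3873]
orientation: [0.003, 0.975, 0.224, 0.0]
wrist_force: [0.3, -0.2, -0.1]
finger_gap: 0.0323
grip_force: 0.0
[-1.25959214e+00  3.05313169e-01  2.37417988e-01  1.49671258e+00
  3.79103625e-05  1.43119017e+00] [[ 0.9    0.436  0.002]
 [ 0.436 -0.9   -0.006]
 [-0.001  0.006 -1.   ]]
```

Ring at about (0.552, -0.089, 0.105). The two caps are 167 mm apart as they should be, which puts the pivot at (0.709, -0.062), arm direction 9.7°. Moves have no tilt column, so I'll go above the jig and see what reaching past the limit does to the tool's tilt.

```bash
python3 -m handwheel '{"deltas":[[-1,0.94,-0.51,0,0],[-1,0.94,-0.51,0,0],[-1,0.94,-0.51,0,0],[-1,0.94,-0.51,0,0],[-1,0.94,-0.51,0,0],[-1,0.94,-0.51,0,0],[-1,0.94,-0.51,0,0],[-1,0.94,-0.51,0,0],[-1,0.94,-0.51,0,0],[-1,0.94,-0.51,0,0],[-1,0.94,-0.51,0,0],[-1,0.94,-0.51,0,0]]}' && python3 -m handwheel '{"deltas":[[-1,0.9,0.436,0,0],[-1,0.9,0.436,0,0],[-1,0.9,0.436,0,0],[-1,0.9,0.436,0,0],[-1,0.9,0.436,0,0],[-1,0.9,0.436,0,0],[-1,0.9,0.436,0,0],[-1,0.9,0.436,0,0]]}'; python3 -c "
from h import *
s=status.get_state();print(s['joint_pos'],rot(s['orientation']).round(3))"
```

```text
clock: 2.08
tcp_pos: [0.5504, -0.0993, 0.3827]
orientation: [-0.0, 0.975, 0.223, -0.001]
wrist_force: [0.3, -0.5, 0.1]
finger_gap: 0.0002
grip_force: 0.0
clock: 3.08
tcp_pos: [0.8139, -0.0938, 0.3475]
orientation: [0.011, 0.974, 0.223, 0.028]
wrist_force: [0.3, -0.2, -0.1]
finger_gap: 0.0001
grip_force: 0.0
[-0.21357221  0.94749049  1.26072506  1.8246872   0.0038383   2.47738487] [[ 0.899  0.435  0.059]
 [ 0.436 -0.9   -0.009]
 [ 0.049  0.034 -0.998]]
```

```bash
python3 -m handwheel '{"deltas":[[-1,0.9,0.436,0,0],[-1,0.9,0.436,0,0],[-1,0.9,0.436,0,0],[-1,0.9,0.436,0,0]]}'; python3 -c "
from h import *
s=status.get_state();print(s['joint_pos'],rot(s['orientation']).round(3))"
```

```text
clock: 3.58
tcp_pos: [0.8783, -0.0838, 0.3148]
orientation: [0.031, 0.971, 0.223, 0.081]
wrist_force: [-0.3, 0.8, -0.3]
finger_gap: 0.0002
grip_force: 0.0
[-0.18799217  0.994492    1.26151412  1.66457417  0.00800964  2.5033943 ] [[ 0.888  0.427  0.171]
 [ 0.438 -0.899 -0.024]
 [ 0.143  0.096 -0.985]]
```

```bash
python3 -m handwheel '{"deltas":[[-1,0.85,0.41,-0.35,0],[-1,0.85,0.41,-0.35,0],[-1,0.85,0.41,-0.35,0],[-1,0.85,0.41,-0.35,0],[-1,0.85,0.41,-0.35,0],[-1,0.85,0.41,-0.35,0]]}'; python3 -c "
from h import *
s=status.get_state();print(s['joint_pos'],rot(s['orientation']).round(3))"
```

```text
clock: 4.32
tcp_pos: [0.9255, -0.0671, 0.3712]
orientation: [0.063, 0.959, 0.22, 0.17]
wrist_force: [-0.1, 0.0, -0.3]
finger_gap: 0.0001
grip_force: 0.0
[-0.16175452  0.94856758  1.26381947  1.52261762  0.01221092  2.53068145] [[ 0.846  0.401  0.353]
 [ 0.443 -0.895 -0.045]
 [ 0.298  0.195 -0.935]]
```

```bash
python3 - <<'E'
from h import *
for n in('scene','side'):
    c=cam(n);P=cloud(c);m=(c['depth']>0)&(P[...,2]>.2)
    Q=P[m]; r=np.hypot(Q[:,0],Q[:,1]);az=np.degrees(np.arctan2(Q[:,1],Q[:,0]))
    for a in range(-30,80,10):
        k=(az>=a)&(az<a+10)
        if k.sum()>5:
            for lo in(.5,.7,.8,.9,1.,1.1,1.2):
                kk=k&(r>=lo)&(r<lo+.1)
                if kk.sum()>5: print(n,a,lo,kk.sum(),np.percentile(Q[kk,2],[5,95]).round(2))
E
```

```text
scene -20 1.0 9 [0.59 0.59]
scene -10 0.5 423 [0.62 0.66]
scene -10 0.7 369 [0.58 0.67]
scene -10 0.8 2128 [0.42 0.65]
scene -10 0.9 1672 [0.29 0.6 ]
scene -10 1.0 77 [0.22 0.61]
scene -10 1.1 45 [0.21 0.23]
scene -10 1.2 203 [0.21 0.48]
scene 0 0.5 1661 [0.56 0.65]
scene 0 0.7 464 [0.65 0.7 ]
scene 0 0.8 7 [0.68 0.68]
scene 0 0.9 3171 [0.25 0.64]
scene 0 1.0 3059 [0.23 0.65]
scene 0 1.1 1807 [0.21 0.64]
scene 0 1.2 1910 [0.22 0.62]
scene 10 0.5 257 [0.5  0.58]
scene 10 0.9 1156 [0.51 0.59]
scene 10 1.0 1545 [0.5  0.62]
scene 10 1.1 3006 [0.21 0.66]
scene 10 1.2 1562 [0.21 0.66]
scene 20 0.5 206 [0.5  0.58]
scene 20 1.0 3177 [0.5  0.59]
scene 20 1.1 2890 [0.2  0.66]
scene 20 1.2 3094 [0.2  0.66]
scene 30 1.0 72 [0.2  0.21]
scene 30 1.1 2980 [0.5  0.59]
scene 30 1.2 43 [0.2 0.2]
side -30 1.0 4061 [0.5  0.59]
side -30 1.1 1808 [0.51 0.62]
side -20 0.9 1290 [0.51 0.59]
side -20 1.0 1748 [0.5  0.62]
side -20 1.1 3614 [0.58 0.65]
side -20 1.2 298 [0.2  0.66]
side -10 0.5 2218 [0.56 0.66]
side -10 0.7 1949 [0.61 0.72]
side -10 0.8 3552 [0.44 0.7 ]
side -10 0.9 3463 [0.31 0.64]
side -10 1.0 5451 [0.24 0.69]
side -10 1.1 2895 [0.22 0.7 ]
side -10 1.2 1994 [0.21 0.67]
side 0 0.5 103 [0.62 0.66]
side 0 0.9 1706 [0.23 0.66]
side 0 1.0 16 [0.5  0.61]
side 0 1.1 380 [0.2  0.23]
side 0 1.2 655 [0.21 0.46]
side 10 0.5 40 [0.57 0.59]
side 10 0.9 20 [0.59 0.59]
side 10 1.0 179 [0.57 0.62]
side 10 1.1 184 [0.55 0.57]
side 20 1.1 87 [0.2  0.21]
side 20 1.2 27 [0.2  0.23]
side 30 1.0 10 [0.2  0.21]
side 30 1.2 7 [0.2 0.2]
side 60 1.0 192 [0.32 0.36]
side 60 1.1 89 [0.33 0.35]
side 60 1.2 102 [0.33 0.38]
```

```bash
python3 -m handwheel '{"deltas":[[-1,-0.18,-0.97,-0.24,0],[-1,-0.18,-0.97,-0.24,0],[-1,-0.18,-0.97,-0.24,0],[-1,-0.18,-0.97,-0.24,0],[-1,-0.18,-0.97,-0.24,0],[-1,-0.18,-0.97,-0.24,0],[-1,-0.18,-0.97,-0.24,0],[-1,-0.18,-0.97,-0.24,0],[-1,-0.18,-0.97,-0.24,0],[-1,-0.18,-0.97,-0.24,0],[-1,-0.18,-0.97,-0.24,0],[-1,-0.18,-0.97,-0.24,0],[-1,-0.18,-0.97,-0.24,0]]}'; python3 -c "
from h import *
s=status.get_state();M=rot(s['orientation']);print(s['joint_pos'],M.round(3));a=np.radians(38);print(M.T@[np.cos(a),np.sin(a),.15])"
```

```text
clock: 6.05
tcp_pos: [0.6025, 0.3456, 0.3622]
orientation: [0.062, 0.959, 0.22, 0.168]
wrist_force: [-0.4, 0.5, -0.0]
finger_gap: -0.0002
grip_force: 0.0
[ 0.47085217  0.33898728  0.17279102  1.10229196 -0.20048464  3.13057207] [[ 0.846  0.401  0.35 ]
 [ 0.443 -0.895 -0.045]
 [ 0.296  0.193 -0.936]]
[ 0.98403259 -0.20620666  0.10797537]
```

```bash
python3 -m handwheel '{"deltas":[[-1,0,0,0,-1],[-1,0,0,0,-1]]}'; python3 -c "
from h import *
s=status.get_state();M=rot(s['orientation']);print(s['joint_pos'],M.round(3));a=np.radians(38);print(M.T@[np.cos(a),np.sin(a),.15])"
```

```text
clock: 6.3
tcp_pos: [0.6028, 0.3455, 0.3623]
orientation: [0.091, 0.905, 0.387, 0.155]
wrist_force: [0.6, -0.3, 0.1]
finger_gap: 0.0002
grip_force: 0.0
[ 0.47041973  0.3392429   0.17324388  1.10216612 -0.19995177  2.77377619] [[ 0.653  0.671  0.35 ]
 [ 0.728 -0.685 -0.045]
 [ 0.21   0.284 -0.936]]
[0.99411258 0.1500424  0.10829337]
```

```bash
python3 -m handwheel '{"deltas":[[-1,0.98,0.15,0.1,0],[-1,0.98,0.15,0.1,0],[-1,0.98,0.15,0.1,0],[-1,0.98,0.15,0.1,0],[-1,0.98,0.15,0.1,0],[-1,0.98,0.15,0.1,0],[-1,0.98,0.15,0.1,0],[-1,0.98,0.15,0.1,0],[-1,0.98,0.15,0.1,0],[-1,0.98,0.15,0.1,0]]}'; python3 -c "
from h import *
s=status.get_state();M=rot(s['orientation']);print(s['joint_pos'],M.round(3));a=np.radians(38);print(M.T@[np.cos(a),np.sin(a),.15])"
```

```text
clock: 7.55
tcp_pos: [0.8137, 0.5107, 0.367]
orientation: [0.082, 0.891, 0.386, 0.226]
wrist_force: [0.7, -0.1, 0.0]
finger_gap: -0.0001
grip_force: 0.0
[ 0.52675841  0.97326351  1.26346384  1.4198064  -0.2104958   2.80396898] [[ 0.6    0.65   0.466]
 [ 0.724 -0.689  0.029]
 [ 0.34   0.32  -0.884]]
[0.96965989 0.13576724 0.25263997]
```

```bash
python3 -m handwheel '{"deltas":[[-1,0.96,0.14,0.2,0],[-1,0.96,0.14,0.2,0],[-1,0.96,0.14,0.2,0]]}'; python3 -c "
from h import *
s=status.get_state();M=rot(s['orientation']);print(s['joint_pos'],M.round(3))
d=np.array([0.48,-0.06,0.30])-s['tcp_pos'];print(M.T@d/.04)"
```

```text
clock: 7.92
tcp_pos: [0.847, 0.54, 0.3551]
orientation: [0.076, 0.879, 0.386, 0.269]
wrist_force: [-0.7, -0.8, -0.3]
finger_gap: 0.0002
grip_force: 0.0
[ 0.53475489  1.00649428  1.26333329  1.29654573 -0.20801999  2.79210184] [[ 0.557  0.638  0.532]
 [ 0.719 -0.691  0.075]
 [ 0.415  0.341 -0.844]]
[-16.47427651   4.03637452  -4.8375788 ]
```

```bash
python3 -m handwheel '{"deltas":[[-1,-0.97,0.24,-0.28,0],[-1,-0.97,0.24,-0.28,0],[-1,-0.97,0.24,-0.28,0],[-1,-0.97,0.24,-0.28,0],[-1,-0.97,0.24,-0.28,0],[-1,-0.97,0.24,-0.28,0],[-1,-0.97,0.24,-0.28,0],[-1,-0.97,0.24,-0.28,0],[-1,-0.97,0.24,-0.28,0],[-1,-0.97,0.24,-0.28,0],[-1,-0.97,0.24,-0.28,0],[-1,-0.97,0.24,-0.28,0],[-1,-0.97,0.24,-0.28,0],[-1,-0.97,0.24,-0.28,0],[-1,-0.97,0.24,-0.28,0],[-1,-0.97,0.24,-0.28,0],[-1,-0.97,0.24,-0.28,0]]}' && python3 -m handwheel '{"deltas":[[-1,0,0,0,-1],[-1,0,0,0,-1],[-1,0,0,0,-1],[-1,0,0,0,-1],[-1,0,0,0,-1],[-1,0,0,0,-1],[-1,0,0,0,-1],[-1,0,0,0,-1],[-1,0,0,0,-1],[-1,0,0,0,-1],[-1,0,0,0,-1],[-1,0,0,0,-1],[-1,0,0,0,-1]]}'; cat > go.py <<'E'
import sys
from h import *
# target world offset from ring centre of the point 'dist' along tool z from TCP
s=status.get_state();M=rot(s['orientation']);t=np.array(s['tcp_pos'])
print('q',s['joint_pos'].round(2),'tcp',t.round(4),'\n',M.round(3),'\ntip',(t+M[:,2]*env.tip_reach).round(4))
if len(sys.argv)>1:
    tgt=np.array(eval(sys.argv[1])) # tip target
    d=tgt-(t+M[:,2]*env.tip_reach);print('units',(M.T@d/.04).round(3))
E
python3 go.py "[0.552-.04,-0.089-.007,.105+.065]"
```

```text
clock: 10.05
tcp_pos: [0.4916, -0.0488, 0.3017]
orientation: [0.076, 0.879, 0.386, 0.27]
wrist_force: [-0.2, -0.3, 0.1]
finger_gap: 0.0
grip_force: 0.0
clock: 11.68
tcp_pos: [0.4923, -0.0479, 0.3016]
orientation: [0.276, 0.019, 0.96, 0.045]
wrist_force: [-0.7, 0.3, 0.9]
finger_gap: -0.0001
grip_force: 0.0
q [-0.39 -0.18 -0.63  0.62  0.27 -0.28] tcp [ 0.4923 -0.0479  0.3016] 
 [[-0.847  0.012  0.532]
 [ 0.061  0.995  0.075]
 [-0.528  0.096 -0.844]] 
tip [ 0.531  -0.0424  0.2403]
units [ 1.248 -1.507  1.131]
```

```bash
python3 -m handwheel '{"deltas":[[-1,0.42,-0.5,0.38,0],[-1,0.42,-0.5,0.38,0],[-1,0.42,-0.5,0.38,0],[-1,0,0,0,0]]}'; python3 go.py; python3 - <<'E'
from h import *
c=cam('wrist');s=status.get_state();M=rot(s['orientation']);t=s['tcp_pos']
print(c['origin'],att(c)[:,2])
f=c['frame'].astype(int);m=((f[...,0]-f[...,1:].max(-1))>60);P=cloud(c)
k,l,st,ce=cv2.connectedComponentsWithStats(m.astype(np.uint8))
for i in range(1,k):
    if st[i,4]>80: print(st[i],ce[i],P[(l==i)].mean(0).round(3))
print('tip px',proj(c,t+M[:,2]*env.tip_reach),'ring px',proj(c,np.array([.552,-.089,.105])))
save(c,'w1.png')
E
```

```text
clock: 12.18
tcp_pos: [0.4717, -0.101, 0.2285]
orientation: [0.274, 0.023, 0.96, 0.046]
wrist_force: [-0.4, 0.3, -0.3]
finger_gap: 0.0003
grip_force: 0.0
q [-0.54 -0.12 -0.76  0.47  0.34 -0.41] tcp [ 0.4717 -0.101   0.2285] 
 [[-0.848  0.02   0.529]
 [ 0.07   0.995  0.076]
 [-0.525  0.101 -0.845]] 
tip [ 0.5101 -0.0955  0.1672]
[ 0.36323939 -0.0993277   0.24296202] [ 0.77764541  0.04885167 -0.62680231]
[ 277  176   79   76 1737] [315.95509499 213.25676454] [ 0.55  -0.089  0.104]
[   0  233   83   27 1828] [ 39.19474836 246.96498906] [ 0.68  -0.404  0.02 ]
[ 362  278  215   33 2738] [474.57304602 293.92403214] [0.898 0.186 0.05 ]
[620 341  20  21 243] [632.60082305 351.83950617] [1.033 0.507 0.144]
[515 360  32  14 318] [529.8081761  366.74842767] [1.059 0.316 0.145]
[ 553  376   87   24 1276] [596.20297806 390.61206897] [1.08  0.433 0.194]
tip px [313.95343882 270.14425057] ring px [315.46734309 215.43510947]
```

View pics/w1.png

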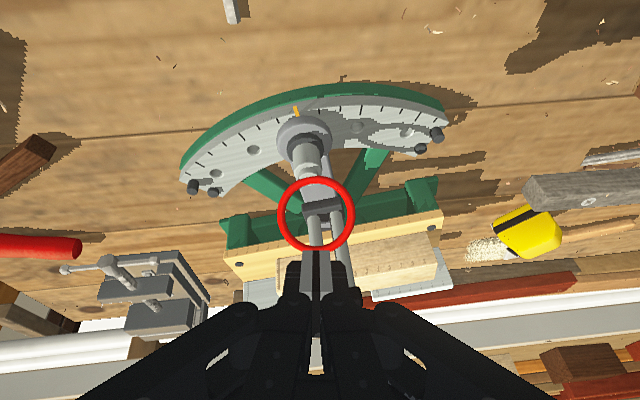

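The wrist view shows the ring centred at (316,213) with the shut fingertips lined up at about (315,265). Its depth puts the ring at (0.550, -0.089, 0.104), which agrees with the triangulation, so I insert about 22 mm past the centre.

```bash
python3 -m handwheel '{"deltas":[[-1,0,0,0.4,0],[-1,0,0,0.4,0],[-1,0,0,0.4,0],[-1,0,0,0.3,0],[-1,0,0,0.3,0],[-1,0,0,0.3,0],[-1,0,0,0.3,0],[-1,0,0,0,0]]}'; python3 go.py; python3 - <<'E'
from h import *
c=cam('side');im=c['frame'][170:290,220:380,::-1]
cv2.imwrite('pics/s2.png',cv2.resize(im,None,fx=5,fy=5,interpolation=cv2.INTER_CUBIC))
E
```

```text
clock: 13.22
tcp_pos: [0.5242, -0.0933, 0.1484]
orientation: [0.275, 0.022, 0.96, 0.046]
wrist_force: [-0.5, -0.9, -0.2]
finger_gap: 0.0001
grip_force: 0.0
q [-0.46  0.09 -0.81  0.19  0.31 -0.34] tcp [ 0.5242 -0.0933  0.1484] 
 [[-0.847  0.017  0.531]
 [ 0.067  0.995  0.076]
 [-0.527  0.1   -0.844]] 
tip [ 0.5627 -0.0878  0.0871]
```

View pics/s2.png

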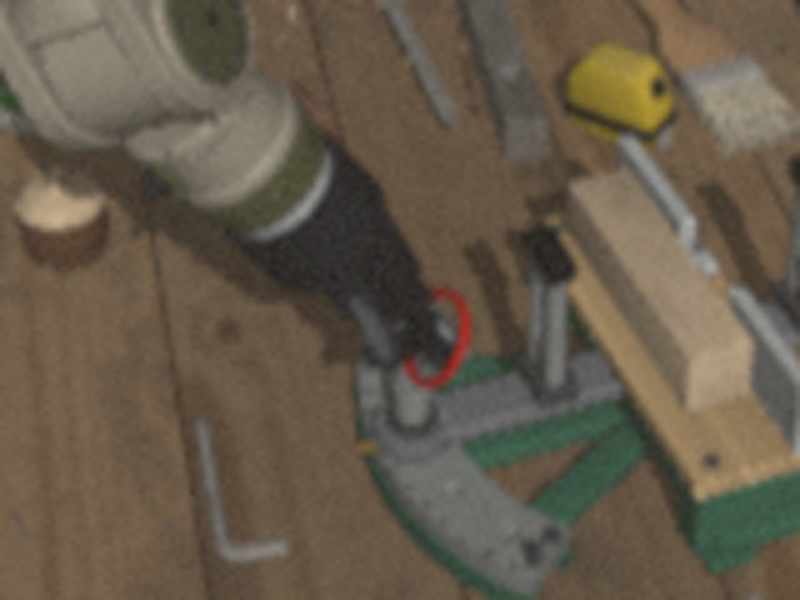

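The side view shows the fingertip through the red ring at about (435,335), with nothing else touched. Now I bring the finger up against the upper bow.

```bash
python3 -m handwheel '{"deltas":[[-1,-0.1,0,0,0],[-1,0,0,0,0]]}'; python3 -m handwheel '{"deltas":[[-1,-0.06,0,0,0],[-1,0,0,0,0]]}';python3 -m handwheel '{"deltas":[[-1,-0.06,0,0,0],[-1,0,0,0,0]]}'
```

```text
clock: 13.52
tcp_pos: [0.5284, -0.0942, 0.1526]
orientation: [0.277, 0.022, 0.96, 0.045]
wrist_force: [0.1, 0.6, 0.4]
finger_gap: -0.0002
grip_force: 0.0
clock: 13.78
tcp_pos: [0.53, -0.0942, 0.1534]
orientation: [0.276, 0.022, 0.96, 0.045]
wrist_force: [-0.2, 0.9, -0.2]
finger_gap: -0.0003
grip_force: 0.0
clock: 14.02
tcp_pos: [0.5313, -0.094, 0.1538]
orientation: [0.276, 0.022, 0.96, 0.045]
wrist_force: [-2.4, -0.2, 0.4]
finger_gap: -0.0002
grip_force: 0.8
```

```bash
python3 -m handwheel '{"deltas":[[-1,-0.03,0.006,-0.053,0],[-1,-0.03,0.006,-0.053,0],[-1,0,0,0,0]]}'; python3 -m handwheel '{"deltas":[[-1,-0.03,0.006,-0.053,0],[-1,-0.03,0.006,-0.053,0],[-1,0,0,0,0]]}'; cat > ringz.py <<'E'
from h import *
# lift from depth of the ring in scene+side, arm angle from ring position
a=cam('scene');b=cam('side');r=[]
for c,n in((a,'scene'),(b,'side')):
    f=c['frame'].astype(int);u,v=proj(c,np.array([.555,-.105,.11])).astype(int)
    m=((f[...,0]-f[...,1:].max(-1))>50)
    z=np.zeros(m.shape,np.uint8);z[v-26:v+22,u-24:u+24]=m[v-26:v+22,u-24:u+24]
    pts=np.argwhere(z)[:,::-1]
    k,l,st,ce=cv2.connectedComponentsWithStats(z,connectivity=8)
    pts=np.argwhere(np.isin(l,[i for i in range(1,k) if st[i,4]>3]))[:,::-1].astype(np.int32)
    e=cv2.fitEllipse(cv2.convexHull(pts));print(n,len(pts),pts.min(0),pts.max(0),np.round(e[0],1),np.round(e[1],1));r.append(ray(c,e[0]))
p,e=tri(r);d=p[:2]-[.7086,-.0615]
print('ring',p.round(4),'miss',np.round(e,4),'rad',np.hypot(*d).round(4),'ang rel',round(np.arctan2(-d[1],-d[0])-np.radians(9.65),3))
E
python3 ringz.py
```

```text
clock: 14.4
tcp_pos: [0.5303, -0.0938, 0.1579]
orientation: [0.275, 0.022, 0.96, 0.046]
wrist_force: [-3.3, -0.6, -5.2]
finger_gap: -0.0
grip_force: 3.2
clock: 14.78
tcp_pos: [0.5304, -0.0938, 0.1633]
orientation: [0.275, 0.022, 0.96, 0.046]
wrist_force: [-5.7, -0.8, -6.6]
finger_gap: 0.0002
grip_force: 4.2
scene 64 [351 178] [362 194] [356.3 186.3] [10.  17.4]
side 62 [300 226] [313 245] [306.8 235.2] [13.  19.8]
ring [ 0.5528 -0.0892  0.1112] miss [0.0005 0.0005] rad 0.1582 ang rel 0.008
```

```bash
python3 -m handwheel '{"deltas":[[-1,-0.03,0.006,-0.053,0],[-1,-0.03,0.006,-0.053,0],[-1,0,0,0,0]]}'; python3 -m handwheel '{"deltas":[[-1,-0.03,0.006,-0.053,0],[-1,-0.03,0.006,-0.053,0],[-1,-0.03,0.006,-0.053,0],[-1,0,0,0,0],[-1,0,0,0,0]]}'; python3 ringz.py;python3 go.py
```

```text
clock: 15.25
tcp_pos: [0.5303, -0.0939, 0.1684]
orientation: [0.275, 0.022, 0.96, 0.046]
wrist_force: [-5.1, -0.3, -7.7]
finger_gap: -0.0001
grip_force: 4.2
clock: 15.88
tcp_pos: [0.5303, -0.0939, 0.176]
orientation: [0.276, 0.022, 0.96, 0.046]
wrist_force: [-5.4, -0.6, -8.3]
finger_gap: -0.0002
grip_force: 4.5
scene 61 [351 175] [362 191] [356.7 183.1] [10.2 17.4]
side 64 [300 223] [313 241] [306.8 232. ] [12.9 19.7]
ring [ 0.5527 -0.09    0.1237] miss [0.0005 0.0005] rad 0.1585 ang rel 0.013
q [-0.45  0.06 -0.76  0.28  0.31 -0.33] tcp [ 0.5303 -0.0939  0.1759] 
 [[-0.847  0.017  0.531]
 [ 0.067  0.995  0.076]
 [-0.527  0.1   -0.844]] 
tip [ 0.5689 -0.0884  0.1146]
```

```bash
python3 -m handwheel '{"deltas":[[-1,-0.024,-0.097,0.006,0],[-1,-0.024,-0.097,0.006,0],[-1,-0.024,-0.097,0.006,0],[-1,-0.026,-0.097,0.006,0],[-1,-0.026,-0.097,0.006,0],[-1,-0.026,-0.097,0.006,0],[-1,0,0,0,0]]}'; python3 ringz.py
```

```text
clock: 16.85
tcp_pos: [0.5356, -0.118, 0.1753]
orientation: [0.275, 0.022, 0.96, 0.045]
wrist_force: [-6.8, -2.4, -8.6]
finger_gap: -0.0001
grip_force: 5.0
scene 65 [353 170] [363 186] [358.3 178.4] [ 8.4 18.3]
side 67 [304 229] [318 248] [311.2 238.4] [14. 20.]
ring [ 0.5597 -0.1168  0.122 ] miss [0.0002 0.0002] rad 0.1589 ang rel 0.187
```

```bash
python3 -m handwheel '{"deltas":[[-1,-0.044,-0.098,0.016,0],[-1,-0.044,-0.098,0.016,0],[-1,-0.044,-0.098,0.016,0],[-1,0,0,0,0]]}'; python3 ringz.py; python3 go.py
```

```text
clock: 17.45
tcp_pos: [0.54, -0.1302, 0.1746]
orientation: [0.274, 0.023, 0.96, 0.045]
wrist_force: [-9.8, -4.3, -9.3]
finger_gap: 0.0002
grip_force: 6.3
scene 61 [354 168] [363 184] [358.5 176.1] [ 7.8 17.4]
side 74 [306 232] [322 251] [313.9 241.5] [15.6 20.2]
ring [ 0.5647 -0.1295  0.1212] miss [0.0003 0.0003] rad 0.1592 ang rel 0.273
q [-0.52  0.1  -0.71  0.3   0.33 -0.39] tcp [ 0.54   -0.1302  0.1747] 
 [[-0.849  0.02   0.529]
 [ 0.068  0.995  0.073]
 [-0.525  0.098 -0.846]] 
tip [ 0.5784 -0.1249  0.1133]
```

```bash
python3 -m handwheel '{"deltas":[[-1,0.04,-0.008,0.064,0],[-1,0.04,-0.008,0.064,0],[-1,0.04,-0.008,0.064,0],[-1,0,0,0,0]]}'; python3 ringz.py
```

```text
clock: 18.05
tcp_pos: [0.5404, -0.1307, 0.1658]
orientation: [0.275, 0.023, 0.96, 0.044]
wrist_force: [-9.4, -5.9, -8.4]
finger_gap: 0.0002
grip_force: 6.6
scene 61 [353 170] [363 186] [358.4 178. ] [ 7.9 17.4]
side 75 [307 234] [321 254] [314.4 244. ] [14.8 20.6]
ring [ 0.5653 -0.1304  0.1124] miss [0. 0.] rad 0.159 ang rel 0.28
```

```bash
python3 -m handwheel '{"deltas":[[-1,0.04,-0.008,0.064,0],[-1,0.04,-0.008,0.064,0],[-1,0.04,-0.008,0.064,0],[-1,0,0,0,0]]}'; python3 ringz.py;python3 go.py
```

```text
clock: 18.65
tcp_pos: [0.5407, -0.131, 0.1574]
orientation: [0.275, 0.023, 0.96, 0.044]
wrist_force: [-12.5, -6.0, -5.5]
finger_gap: -0.0001
grip_force: 6.7
scene 60 [353 172] [363 188] [358.1 179.9] [ 7.4 17.9]
side 71 [307 237] [322 256] [314.4 246.5] [14.9 19.9]
ring [ 0.5657 -0.1307  0.1039] miss [0.0003 0.0003] rad 0.1588 ang rel 0.282
q [-0.52  0.12 -0.73  0.25  0.33 -0.39] tcp [ 0.5407 -0.131   0.1574] 
 [[-0.848  0.02   0.53 ]
 [ 0.068  0.995  0.071]
 [-0.526  0.097 -0.845]] 
tip [ 0.5792 -0.1258  0.0961]
```

```bash
python3 -m handwheel '{"deltas":[[-1,0.05,0,0,0],[-1,0.05,0,0,0],[-1,0,0,0,0]]}';  python3 -m handwheel '{"deltas":[[-1,0.05,0,0,0],[-1,0.05,0,0,0],[-1,0,0,0,0]]}';python3 ringz.py;python3 go.py
```

```text
clock: 19.12
tcp_pos: [0.5398, -0.1312, 0.1574]
orientation: [0.278, 0.022, 0.959, 0.043]
wrist_force: [-3.3, -4.4, -5.5]
finger_gap: -0.0002
grip_force: 3.6
clock: 19.5
tcp_pos: [0.5362, -0.1293, 0.155]
orientation: [0.278, 0.021, 0.959, 0.045]
wrist_force: [1.2, -1.6, -0.5]
finger_gap: -0.0001
grip_force: 0.2
scene 60 [353 172] [363 188] [358.1 180. ] [ 7.5 17.7]
side 80 [307 236] [322 256] [314.3 246. ] [15.2 20.6]
ring [ 0.5653 -0.1298  0.1045] miss [0.0001 0.0001] rad 0.1587 ang rel 0.276
q [-0.52  0.12 -0.75  0.24  0.34 -0.4 ] tcp [ 0.5356 -0.129   0.1543] 
 [[-0.845  0.016  0.534]
 [ 0.066  0.995  0.076]
 [-0.53   0.099 -0.842]] 
tip [ 0.5743 -0.1235  0.0932]
```

```bash
python3 -m handwheel '{"deltas":[[-1,0.03,-0.05,0,0],[-1,0.02,-0.05,0,0],[-1,0,0,0,0]]}';  python3 -m handwheel '{"deltas":[[-1,0,0,-0.2,0],[-1,0,0,-0.2,0],[-1,0,0,-0.3,0]]}';python3 -m handwheel '{"deltas":[[-1,0,0,-0.5,0],[-1,0,0,-0.6,0],[-1,0,0,-0.8,0],[-1,0,0,-0.8,0],[-1,0,0,-0.8,0],[-1,0,0,0,0],[-1,0,0,0,0]]}';python3 ringz.py; python3 - <<'E'
from h import *
c=cam('side');im=c['frame'][150:300,210:410,::-1]
cv2.imwrite('pics/s3.png',cv2.resize(im,None,fx=4,fy=4,interpolation=cv2.INTER_CUBIC))
E
```

```text
clock: 19.98
tcp_pos: [0.5329, -0.133, 0.1518]
orientation: [0.276, 0.022, 0.96, 0.045]
wrist_force: [-0.8, 0.1, -0.9]
finger_gap: 0.0001
grip_force: 0.0
clock: 20.35
tcp_pos: [0.5177, -0.1351, 0.1762]
orientation: [0.276, 0.022, 0.96, 0.045]
wrist_force: [0.2, 0.0, 0.8]
finger_gap: 0.0
grip_force: 0.0
clock: 21.22
tcp_pos: [0.4435, -0.1456, 0.2936]
orientation: [0.276, 0.022, 0.96, 0.045]
wrist_force: [0.4, 1.0, -0.0]
finger_gap: 0.0
grip_force: 0.0
scene 84 [353 172] [363 188] [358.2 179.9] [ 7.5 17.8]
side 115 [306 236] [322 256] [313.8 245.9] [16.2 20.5]
ring [ 0.5646 -0.1292  0.1051] miss [0.0006 0.0006] rad 0.1591 ang rel 0.271
```

View pics/s3.png

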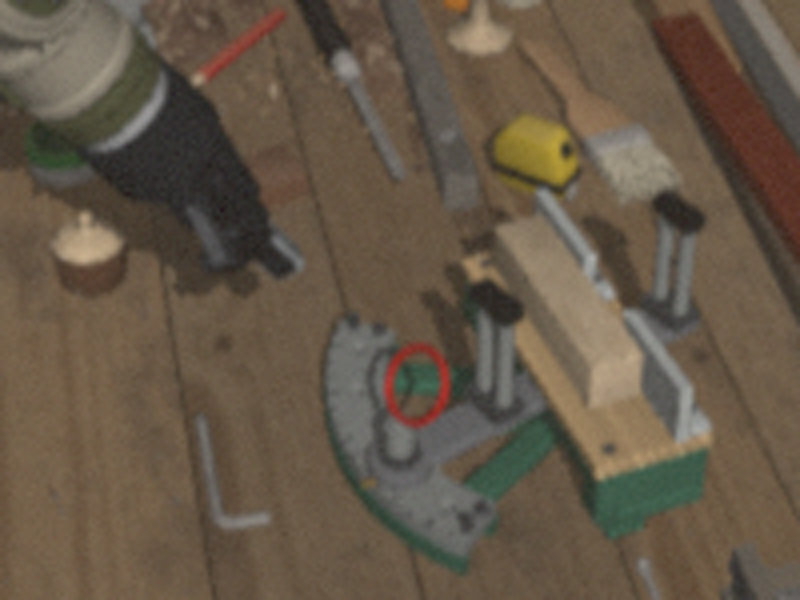

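The side view shows the finger well clear at about (285,255). The ring at (418,385) sits one hole to the right at home height (z 0.105, about 0.262 rad), and the blank hasn't moved. Handing in.

```bash
python3 -c "
from h import *
print(hand_in())"
```

```text
the job is handed in; nothing more can be done
None
```

The job is handed in, but no verdict came back: the pin measured fully home in the next hole to the right (ring 105 mm above the bench, arm about 0.26 rad), with the finger out of the ring, at about 21 of the 51 s; the maple blank and bench items in view looked undisturbed.

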